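# Sweep the jar lids into the scrap trough

## Robot

A 6-joint arm with a two-finger parallel gripper is mounted at the origin on the work surface. World frame = base frame: x ahead of the robot, y to its left, z up, the work surface at z = 0. Lengths are in mm, angles in rad, forces in N, time in s.
With the tool pointing down it reaches from about 350 to 975 mm from the base axis. Payload 17.4 kg.
Tool frame: the origin (TCP) lies between the finger pads; the fingertips stand 22 mm ahead of it and the grasp point (between the pads) lies 3 mm ahead of it (bot.tip_extent is the distance from the TCP to the fingertips, in mm); z points along the fingers, y is the line along which they close (so a half turn about z gives the same grasp; the last joint's range is limited). The gripper opens to 85 mm and grips with 20 to 120 N. Pads are 22 mm wide; open, the fingers measure 114 mm over their backs; the gripper's body (76 mm by 85 mm) begins 54 mm behind the grasp point. The pads swing forward as they close: fully open they stand 13 mm farther back than shut.
Start: joints at [1.19, 0.116, 1.442, -0, 1.584, -0.038], TCP at [226.893, 635.73, 253.303] pointing down, gripper open.
Joint ranges: [-2.83, 2.83], [-0.83, 2.19], [0.07, 2.5], [-1.14, 4.28], [0.01, 3], [-2.97, 2.97]. Speed limits (rad/s): [1.89, 1.89, 2.22, 3.14, 3.14, 3.14].

## Interface

Orientations are given as [roll, pitch, yaw] about the fixed x, y, z axes, in that order (R = Rz(yaw) Ry(pitch) Rx(roll)).
In Python, from workcell import bot gives the robot as it stands.
- The arm moves only by the shell command python3 -m jog 'ROWS'. ROWS is JSON, one flat list of numbers, 5 for each row, row after row: the closure in counts, from 0 (fully open) to 255 (shut), then the shift along the world's x, y, z each as a share of 3 cm, from -1 to 1, then the turn about the world's z as a share of 0.1 rad, from -1 to 1. In form: [claw, x, y, z, turn, claw, x, y, z, turn, ...]. A call has 1 to 10 rows; each row shifts and turns the commanded pose from where the row before left it; what a row does not reach is not made up. A row lasts 1/10 s, in which the tool goes at most 50 mm and 8.59 degrees, less where a joint would pass 70% of its speed; a pose out of reach is approached as far as the arm can. A call with a number of a shift or a turn outside -1 to 1 is refused whole. A call with a gripper value outside its range is refused whole. The fingers move at their own pace and stop on an object; the grip force is fixed at half the most. Time passes only in rows, so rows that do not move let the fingers close. It gives the time, the measured TCP pose, the force, the opening and the grip force at its end, in the units of the state.
- bot.get_obs(): the state, without advancing time (a new reading comes with each control period).
- bot.snapshot(name): name is "side" or "top"; returns the picture (420x560x3 uint8, blue, green, red); there is no depth.
- bot.calibration(name): a dict with "K" (3x3 intrinsics, pixels), "R" (3x3) and "t" (3): a world point X has camera coordinates R X + t. Camera axes: x right, y down, z forward; pixel columns grow to the right and rows downward; lengths in mm; the calibration is good to about 2 mm. A picture is of the moment at which its call begins. calibration takes no time and is no camera call.
- bot.hand_in(): hands the job in; it is judged then, once.
Trained networks look in the newest picture that a camera, given by its name, has taken for a name from the list of things; names that differ only in an ending like _2 or _b are one class to them, and where a whole thing is asked for, a point or a joint stands for the part that bears it (a point fixed in the world has none). Each returns a list of dicts, best first, with "score" (0 to 1); they miss things now and then, are a little off and sometimes report something else, mostly with a low value. They report only what shows in the picture. A call takes as long as a camera call.
- bot.silhouettes(camera, target): "pixels" (420x560 bool, what is visible of it) and "point" ([column, row] in pixels, amid what is visible of it).
The state is a dict: "time": time; "joints": joint angles; "dq": joint speeds; "joint_efforts": joint torques, N m; "tool_pos": TCP position; "tool_rot": TCP orientation; "contact_force": force on the tool from outside, world axes, zero at the start; "ft_torque": the same for the moment, N m; "gripper_width": opening from 0.0 (shut) to 1.0 (fully open); "finger_force": force on a finger pad.
Only numpy, scipy, OpenCV 4.12 (cv2) and the standard library are available. Lean on these libraries where they do the work, as an engineer would, in place of code of your own. Each camera call takes 0.05 s, during which the arm holds its last target. There are 200 camera calls.

## Task

Clear the drainboard: with the closed fingers, sweep the red, the yellow and the green jar lid across the steel and over the edge into the dark scrap trough in the middle of the board, in any order. Only push them along the board; do not pick them up or carry them. Leave the sauce cup, shaker, creamer and everything else standing where it is.

Things in the scene. Friction and masses are not known exactly. Their poses are not given: they have to be found in the camera images.
- board: stainless drainboard, fixed: a flat raised sheet 320 mm along its own x, 620 mm along its own y. Origin: centre of its underside, at table level; z up. Working surface 75 mm above the origin; a rim 6 mm thick round the outside rises 10 mm above the surface. The lids lie on the wings to the +y and -y side of the trough, centres 120 to 155 mm from its middle line, nothing between them and it
- trough (a point): middle of the dark open scrap trough in the centre of the drainboard, at the height of the working surface (axes as the board's). Rectangular opening 260 mm along the board's x and 110 mm along its y; upright walls, closed floor 69 mm below this point. Its edges are flush with the surface, no lip: what is pushed over them falls in
- lid_red_mid (a point): a red painted metal jar lid lying flat on the drainboard (loose, about 25 g): a disc 62 mm across and 14 mm thick. This point is its centre, half-way up (7 mm above the board's surface while it lies there)
- lid_yellow_mid (a point): a yellow painted metal jar lid lying flat on the drainboard (loose, about 25 g): a disc 62 mm across and 14 mm thick. This point is its centre, half-way up (7 mm above the board's surface while it lies there)
- lid_green_mid (a point): a green painted metal jar lid lying flat on the drainboard (loose, about 25 g): a disc 62 mm across and 14 mm thick. This point is its centre, half-way up (7 mm above the board's surface while it lies there)
- sauce_cup_mid (a point): a small open steel sauce cup, 58 mm across and 34 mm high, standing on the drainboard in a place of its own beside or opposite the lids, about 100 mm or more from the nearest lid's centre; this point is its middle. To be left alone
- shaker_mid (a point): a glass shaker with a metal cap, 38 mm across and 58 mm high, standing near the +y end of the drainboard; this point is its middle. To be left alone
- creamer_mid (a point): a white china creamer, 48 mm across and 50 mm high, standing near the -y end of the drainboard; this point is its middle. To be left alone
- mug_mid (a point): a blue mug, 82 mm across and 95 mm high, on the table to the left of the board; its middle. To be left alone
- detergent_mid (a point): a blue detergent bottle, 70 mm across and 160 mm high, on the table to the right of the board; its middle. To be left alone
- bowl_mid (a point): a steel bowl, 140 mm across and 55 mm high, on the table to the left of the board; its middle. To be left alone
- tub_mid (a point): an orange tub, 100 mm across and 50 mm high, on the table to the right of the board; its middle. To be left alone

How it is judged:
By the outcome, as a careful person would: the job done as asked, in the order asked, and still so for the second after the job is handed in, with the robot touching nothing.
It also fails if it takes over 48 s, if anything falls off the work surface, if the arm or the gripper's body presses on something with over 40 N, if the wrist force passes 120 N, or if a joint passes its speed limit or range.

## Working session

There is one attempt and no reset: what is moved stays moved. The work goes in short steps, Python scripts to look and compute and a shell command to move; the robot and the scene stay as the last step left them, time stands still between calls to the robot, and variables do not carry over. Pictures are saved under pics/ and viewed, at most 10 in all, crops included, and the job is handed in when it is done.

```bash
mkdir -p pics
cat > h.py <<'E'
import numpy as np,cv2
from workcell import bot
def pix2w(cam,uv,z):
    c=bot.calibration(cam);K,R,t=[np.array(c[k],float) for k in("K","R","t")]
    d=R.T@np.linalg.inv(K)@np.array([uv[0],uv[1],1.]);o=-R.T@t.ravel()
    return o+d*(z-o[2])/d[2]
E
python3 - <<'E'
from h import *
a=bot.snapshot("top");b=bot.snapshot("side")
cv2.imwrite("pics/top0.png",a);cv2.imwrite("pics/side0.png",b)
for n,z in [("lid_red_mid",82),("lid_yellow_mid",82),("lid_green_mid",82),("sauce_cup_mid",92),("shaker_mid",104),("creamer_mid",100),("trough",75),("board",75)]:
    for s in bot.silhouettes("top",n)[:2]:
        print(n,round(s["score"],2),s["point"],pix2w("top",s["point"],z).round(),s["pixels"].sum())
        if n=="board" : 
            r=cv2.minAreaRect(np.argwhere(s["pixels"])[:,::-1].astype(np.float32)); print([pix2w("top",p,80).round() for p in cv2.boxPoints(r)])
print(bot.get_obs()["tool_pos"],bot.get_obs()["tool_rot"],bot.get_obs()["time"])
E
```

```text
lid_red_mid 0.74 [244.5, 188.5] [609. 111.  82.] 334
lid_yellow_mid 0.5 [250.0, 235.3] [466.  93.  82.] 273
lid_green_mid 0.85 [345.6, 221.6] [ 508. -196.   82.] 321
lid_green_mid 0.58 [440.0, 204.4] [ 561. -485.   82.] 961
sauce_cup_mid 0.66 [444.1, 246.7] [ 432. -488.   92.] 697
sauce_cup_mid 0.58 [249.4, 233.8] [469.  94.  92.] 294
shaker_mid 0.49 [205.8, 212.6] [532. 224. 104.] 131
creamer_mid 0.63 [380.1, 186.2] [ 614. -300.  100.] 233
trough 0.95 [292.5, 206.2] [555. -36.  75.] 21010
trough 0.23 [98.7, 260.6] [389. 546.  75.] 1696
board 0.75 [291.9, 208.6] [548. -34.  75.] 20633
[array([687., 307.,  80.]), array([ 766., -337.,   80.]), array([ 431., -365.,   80.]), array([357., 261.,  80.])]
[226.89775863 635.71871907 253.28865916] [-3.14155886e+00  1.14187693e-05  2.79876587e+00] 0.5
```

View pics/top0.png

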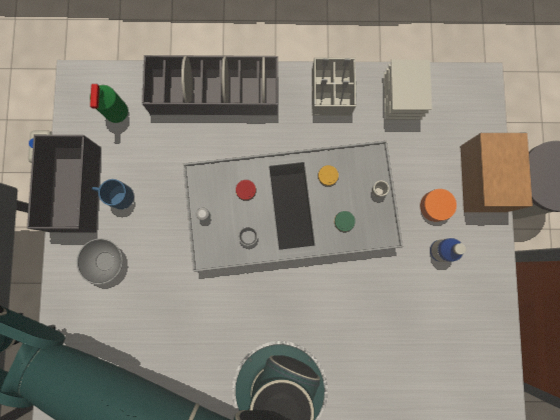

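The top view shows red at (246,190) on the left (+y) wing, and yellow (329,176) and green (345,221) on the right wing. The cup is at (249,237), the shaker at (204,215) and the creamer at (381,188). The trough spans about (271–314, 163–249).

Run:
```python
from h import *
a=cv2.imread("pics/top0.png");h=cv2.cvtColor(a,cv2.COLOR_BGR2HSV)
tr=np.array([[271,164],[305,163],[314,246],[279,249]],float)
# dark opening
m=(h[...,2]<60).astype(np.uint8);n,l,s,c=cv2.connectedComponentsWithStats(m)
P=np.argwhere(l==l[205,292])[:,::-1].astype(np.float32);r=cv2.minAreaRect(P)
bx=[pix2w("top",p,75)[:2].round() for p in cv2.boxPoints(r)];print("trough",bx,r)
corn=[pix2w("top",p,85)[:2] for p in [(186,164),(386,143),(400,247),(195,270)]]
print("board",np.round(corn)); C=np.mean(corn,0)
v=corn[0]-corn[1]+corn[3]-corn[2];v/=np.linalg.norm(v);yaw=np.arctan2(v[1],v[0])-np.pi/2
ex=np.array([np.cos(yaw),np.sin(yaw)]);ey=np.array([-ex[1],ex[0]]);print("C",C.round(),"yaw",yaw,"ex",ex)
for nm,(u,w),z in [("red",(246,190),82),("yel",(329,176),82),("grn",(345,221),82),("cup",(249,237),105),("shk",(204,215),130),("crm",(381,188),123)]:
    if z==82:
        sub=np.zeros(h.shape[:2],bool);sub[w-15:w+15,u-15:u+15]=1
        k=np.argwhere(sub&(h[...,1]>80))[:,::-1];uv=k.mean(0)
    else: uv=(u,w);
    X=pix2w("top",uv,z+(5 if z==82 else 0))[:2];print(nm,np.round(uv,1),X.round(),"board",((X-C)@ex).round(),((X-C)@ey).round())
```

```text
trough [array([678.,  36.]), array([692., -70.]), array([439., -99.]), array([426.,   4.])] ((291.2692565917969, 205.6538543701172), (82.73117065429688, 34.35761642456055), 82.87498474121094)
board [[ 684.  290.]
 [ 752. -325.]
 [ 431. -358.]
 [ 362.  255.]]
C [557. -34.] yaw 0.11134078720814378 ex [0.99380802 0.11111089]
red [245.4 189.5] [604. 108.] board 63.0 136.0
yel [327.8 175. ] [ 650. -144.] board 80.0 -119.0
grn [343.  221.5] [ 508. -188.] board -66.0 -147.0
cup [249 237] [459.  95.] board -83.0 139.0
shk [204 215] [521. 226.] board -7.0 262.0
crm [381 188] [ 604. -296.] board 17.0 -266.0
```

```bash
python3 -m jog '[255,0.6,-0.8,0,-0.6, 255,0.6,-0.8,0,-0.6, 255,0.6,-0.8,0,-0.6, 255,0.6,-0.8,0,-0.6, 255,0.6,-0.8,0,-0.6, 255,0.6,-0.8,0,-0.6, 255,0.6,-0.8,0,-0.6, 255,0.6,-0.8,0,-0.6, 255,0.6,-0.8,0,-0.6, 255,0.6,-0.8,0,-0.6]'; python3 -m jog '[255,0.6,-0.8,0,-0.6, 255,0.6,-0.8,0,-0.6, 255,0.6,-0.8,0,-0.6, 255,0.6,-0.8,0,-0.6, 255,0.6,-0.8,0,-0.6, 255,0.6,-0.7,0,-0.6, 255,0.6,-0.7,0,-0.6, 255,0.6,-0.7,0,-0.6, 255,0.6,-0.6,0,-0.4, 255,0.6,-0.6,0,0]'
python3 - <<'E'
from h import *
a=bot.snapshot("top");b=bot.snapshot("side")
cv2.imwrite("pics/s1.png",np.vstack([a[120:290,150:430],b]) if 0 else b);cv2.imwrite("pics/t1.png",cv2.resize(a[120:290,150:430],None,fx=2.8,fy=2.8))
h=cv2.cvtColor(a,cv2.COLOR_BGR2HSV).astype(int);H,S,V=h[...,0],h[...,1],h[...,2]
g=np.zeros(H.shape,bool);g[150:265,195:395]=1
for n,m in [("red",((H<8)|(H>172))&(S>140)),("yel",(H>12)&(H<32)&(S>120)),("grn",(H>60)&(H<90)&(S>80)&(V>50))]:
    n_,l,s,c=cv2.connectedComponentsWithStats((m&g).astype(np.uint8))
    for i in range(1,n_):
        if s[i,4]>60: print(n,c[i].round(1),s[i],pix2w("top",c[i],86).round())
o=bot.get_obs();print(o["time"],o["tool_pos"],o["tool_rot"])
E
```

```text
time: 1.5
tool_pos: [407.5, 394.7, 253.4]
tool_rot: [3.141, -0.0, 2.196]
contact_force: [0.6, 0.0, -0.6]
gripper_width: 0.001
finger_force: 0.0
time: 2.5
tool_pos: [587.6, 175.8, 253.4]
tool_rot: [3.141, -0.0, 1.677]
contact_force: [-0.4, -0.0, -0.0]
gripper_width: -0.003
finger_force: 0.0
red [247.7 188.9] [240 180  16  20 213] [607. 101.  86.]
yel [327.8 175. ] [318 165  20  20 314] [ 650. -144.   86.]
2.6 [588.30387499 174.8170026  252.93987871] [-3.14134276e+00  5.24123093e-04  1.67658029e+00]
```

View pics/t1.png

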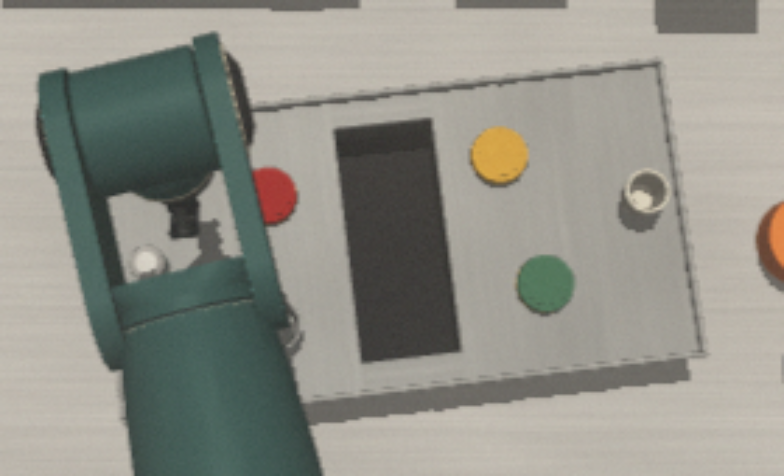

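View pics/s1.png

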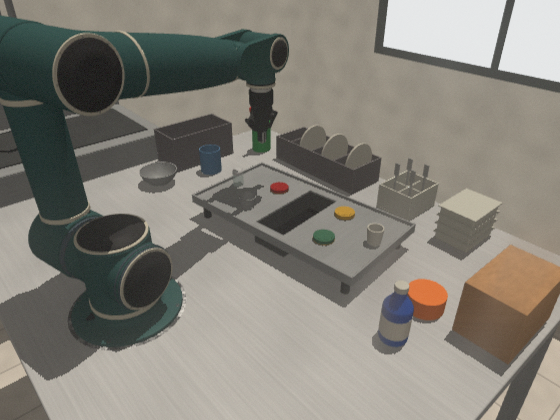

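Red, yellow and green are clear in both views. In the crop, yellow is at (500,155) and green at (546,284). The fingers stand behind red, so next I shift 8 mm sideways and go down.

```bash
python3 -m jog '[255,0.28,0,-1,0, 255,0,0,-1,0, 255,0,0,-1,0, 255,0,0,-1,0, 255,0,0,-0.7,0, 255,0,0,-0.4,0, 255,0,0,0,0]'
```

```text
time: 3.3
tool_pos: [594.6, 176.9, 99.1]
tool_rot: [-3.14, 0.0, 1.679]
contact_force: [-0.2, -1.0, 0.7]
gripper_width: 0.0
finger_force: 0.0
```

```bash
python3 -m jog '[255,0.044,-0.4,0.03,0, 255,0.044,-0.4,0,0, 255,0.044,-0.4,0,0, 255,0.044,-0.4,0,0, 255,0.044,-0.4,0,0, 255,0.044,-0.4,0,0]'
python3 - <<'E'
from h import *
b=bot.snapshot("side");cv2.imwrite("pics/s2.png",cv2.resize(b[150:300,180:420],None,fx=3,fy=3))
E
```

```text
time: 3.9
tool_pos: [603.4, 103.5, 101.4]
tool_rot: [3.141, -0.0, 1.678]
contact_force: [0.1, 0.6, 0.3]
gripper_width: 0.0
finger_force: 0.1
```

View pics/s2.png

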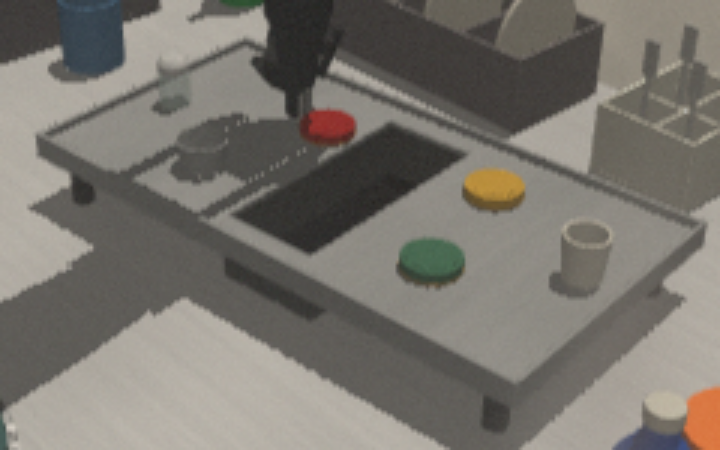

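The side crop shows red at (328,127), squarely ahead of the fingertips, with the trough edge just beyond it. I keep pushing.

```bash
python3 -m jog '[255,0.044,-0.4,0,0, 255,0.044,-0.4,0,0, 255,0.044,-0.4,0,0, 255,0.044,-0.4,0,0, 255,0.044,-0.4,0,0, 255,0.044,-0.4,0,0, 255,0.03,-0.3,0,0, 255,0,0,0,0]'
python3 - <<'E'
from h import *
b=bot.snapshot("side");cv2.imwrite("pics/s3.png",cv2.resize(b[150:300,180:420],None,fx=3,fy=3))
E
```

```text
time: 4.75
tool_pos: [612.2, 22.6, 101.2]
tool_rot: [-3.142, 0.0, 1.678]
contact_force: [-0.6, -0.3, -0.2]
gripper_width: 0.0
finger_force: 0.0
```

View pics/s3.png

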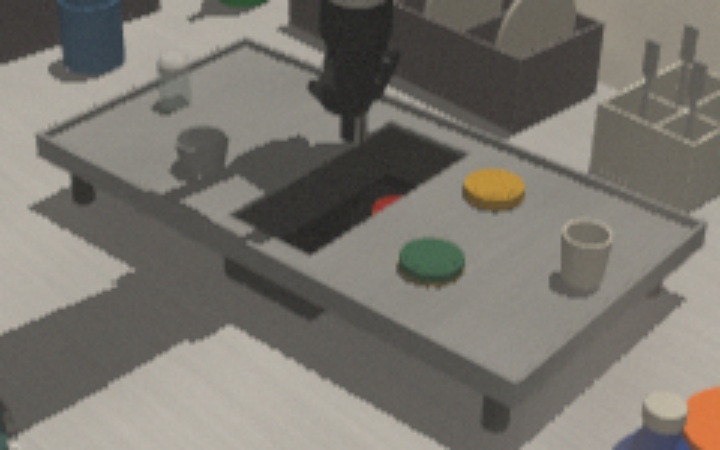

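Red is in the trough, at (390,205) in the crop. Yellow is next.

```bash
python3 -m jog '[255,0,0,1,0, 255,0,0,1,0, 255,0.18,-0.97,0,0, 255,0.18,-0.97,0,0, 255,0.18,-0.97,0,0, 255,0.18,-0.97,0,0, 255,0.18,-0.97,0,0, 255,0.18,-0.97,0,0, 255,0.18,-0.97,0,0, 255,0.18,-0.97,0,0]'; python3 -m jog '[255,0,0,0,0, 255,0,0,-1,0, 255,0,0,-0.6,0, 255,0,0,-0.4,0, 255,0,0,0,0]'
python3 - <<'E'
from h import *
X=bot.get_obs()["tool_pos"];d=np.array(X[:2])-[649,-145];ex=np.array([.994,.111]);print(d@ex,d@[-.111,.994])
E
```

```text
time: 5.8
tool_pos: [655.5, -209.8, 161.2]
tool_rot: [3.142, -0.0, 1.679]
contact_force: [1.4, 0.4, -0.3]
gripper_width: -0.0
finger_force: 0.0
time: 6.3
tool_pos: [654.6, -208.2, 99.1]
tool_rot: [-3.139, -0.001, 1.679]
contact_force: [-0.3, 0.3, 0.9]
gripper_width: -0.004
finger_force: 0.0
-1.4784140069585396 -63.44824251931021
```

```bash
python3 -m jog '[255,-0.04,0.4,0.04,0, 255,-0.044,0.4,0,0, 255,-0.044,0.4,0,0, 255,-0.044,0.4,0,0, 255,-0.044,0.4,0,0, 255,-0.044,0.4,0,0, 255,-0.044,0.4,0,0, 255,-0.044,0.4,0,0, 255,-0.044,0.4,0,0, 255,-0.044,0.4,0,0]';python3 -m jog '[255,-0.04,0.35,0,0, 255,0,0,0,0]'
python3 - <<'E'
from h import *
b=bot.snapshot("side");cv2.imwrite("pics/s4.png",cv2.resize(b[150:300,180:420],None,fx=3,fy=3))
E
```

```text
time: 7.3
tool_pos: [642.0, -88.1, 102.4]
tool_rot: [-3.142, -0.0, 1.679]
contact_force: [-1.1, -0.1, 0.4]
gripper_width: 0.004
finger_force: 0.0
time: 7.5
tool_pos: [640.9, -77.3, 102.5]
tool_rot: [3.141, -0.0, 1.68]
contact_force: [-0.4, -0.1, 0.2]
gripper_width: -0.001
finger_force: 0.1
```

View pics/s4.png

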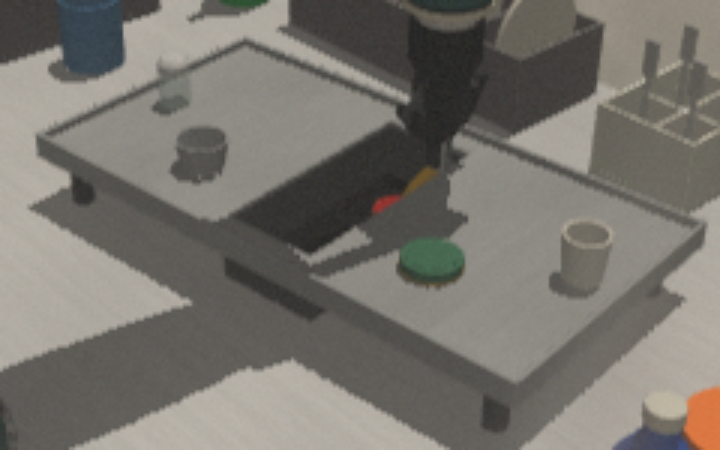

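Yellow, at (425,182), seems to be tipping over the edge or leaning there. I push on a little.

```bash
python3 -m jog '[255,-0.03,0.3,0,0, 255,-0.03,0.3,0,0, 255,-0.03,0.3,0,0, 255,0,0,1,0, 255,0,0,1,0,255,0,0,1,0,255,0,0,0,0]'
python3 - <<'E'
from h import *
b=bot.snapshot("side");a=bot.snapshot("top");cv2.imwrite("pics/s5.png",np.vstack([cv2.resize(b[150:290,180:420],None,fx=2,fy=2),cv2.resize(a[140:275,175:415],None,fx=2,fy=2)]))
E
```

```text
time: 8.25
tool_pos: [639.5, -51.7, 197.2]
tool_rot: [3.136, 0.001, 1.678]
contact_force: [0.0, -0.5, 1.0]
gripper_width: 0.001
finger_force: 0.0
```

View pics/s5.png

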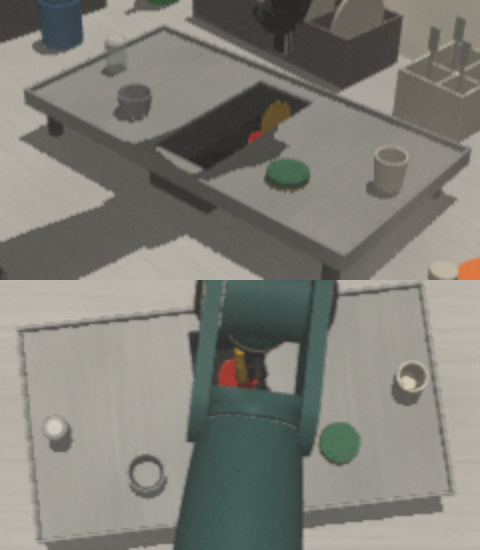

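Yellow stands on edge inside the trough, at (275,117) in the side part of the picture. Green comes next, then I check yellow with the arm away.

```bash
python3 -m jog '[255,-0.46,-0.77,0,0, 255,-0.46,-0.77,0,0, 255,-0.46,-0.77,0,0, 255,-0.46,-0.77,0,0, 255,-0.46,-0.77,0,0, 255,-0.46,-0.77,0,0, 255,-0.46,-0.77,0,0, 255,-0.46,-0.77,0,0, 255,-0.46,-0.77,0,0,255,0,0,0,0]'; python3 -m jog '[255,0,0,-1,0, 255,0,0,-1,0, 255,0,0,-0.6,0, 255,0,0,-0.4,0, 255,0,0,0,0]'
python3 - <<'E'
from h import *
X=bot.get_obs()["tool_pos"];d=np.array(X[:2])-[509,-194];ex=np.array([.994,.111]);print(d@ex,d@[-.111,.994])
b=bot.snapshot("side");a=bot.snapshot("top");cv2.imwrite("pics/s6.png",np.vstack([cv2.resize(b[170:280,230:400],None,fx=3,fy=3),cv2.resize(a[155:245,235:405],None,fx=3,fy=3)]))
E
```

```text
time: 9.35
tool_pos: [512.4, -261.3, 190.8]
tool_rot: [-3.14, -0.001, 1.676]
contact_force: [0.4, 0.7, 0.2]
gripper_width: -0.001
finger_force: 0.0
time: 9.85
tool_pos: [513.4, -258.7, 100.2]
tool_rot: [-3.139, -0.002, 1.679]
contact_force: [-0.8, -0.5, 0.0]
gripper_width: 0.001
finger_force: 0.0
-2.7741124058900306 -64.8420252926687
```

View pics/s6.png

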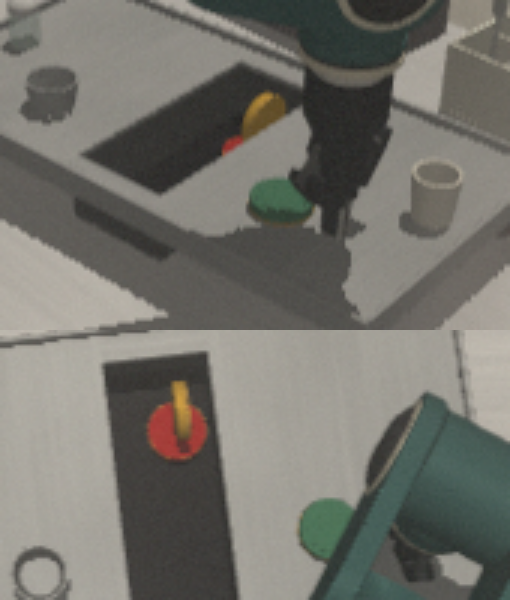

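Yellow is balancing on edge on top of the red lid, at (181,415) in the top part. I push green in first and then tip yellow over.

```bash
python3 -m jog '[255,0.03,0.4,0.05,0, 255,-0.03,0.4,0,0, 255,-0.044,0.4,0,0, 255,-0.044,0.4,0,0, 255,-0.044,0.4,0,0, 255,-0.044,0.4,0,0, 255,-0.044,0.4,0,0, 255,-0.044,0.4,0,0, 255,-0.044,0.4,0,0, 255,-0.044,0.4,0,0]';python3 -m jog '[255,-0.044,0.4,0,0, 255,-0.044,0.4,0,0, 255,-0.044,0.4,0,0,  255,-0.044,0.4,0,0,255,-0.03,0.3,0,0, 255,0,0,0,0]'
python3 - <<'E'
from h import *
b=bot.snapshot("side");a=bot.snapshot("top");cv2.imwrite("pics/s7.png",np.vstack([cv2.resize(b[170:280,230:400],None,fx=3,fy=3),cv2.resize(a[155:245,235:405],None,fx=3,fy=3)]))
X=pix2w("top",(295.3,183.3),60);print("yel",X);print(pix2w("top",(295.3,181),80),pix2w("top",(293.8,189),20))
E
```

```text
time: 10.95
tool_pos: [503.4, -138.5, 103.9]
tool_rot: [-3.142, -0.0, 1.679]
contact_force: [-0.1, -0.8, 0.4]
gripper_width: -0.0
finger_force: 0.1
time: 11.55
tool_pos: [497.2, -81.4, 103.9]
tool_rot: [3.142, -0.0, 1.68]
contact_force: [0.3, -1.1, -0.1]
gripper_width: 0.001
finger_force: 0.0
yel [629.09951088 -45.7152124   60.        ]
[632.57226916 -44.63719489  80.        ] [618.00106453 -43.06703758  20.        ]
```

View pics/s7.png

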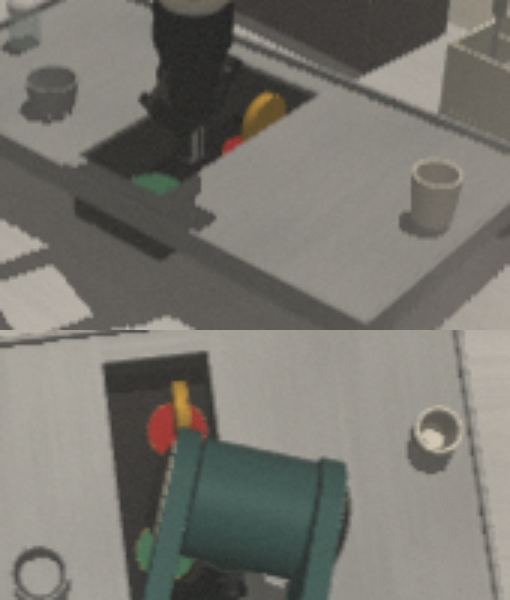

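Green is in the trough. Now I tip yellow off its edge, pushing from its -y side towards +y.

```bash
python3 -m jog '[255,0,0,1,0, 255,0.9,-0.03,0,0, 255,0.9,-0.03,0,0, 255,0.9,-0.03,0,0, 255,0.9,-0.03,0,0, 255,0.9,-0.03,0,0, 255,0,0,-0.6,0, 255,0,0,-0.58,0, 255,0,0,0,0]'; python3 -m jog '[255,-0.03,0.25,0,0, 255,-0.03,0.25,0,0, 255,-0.03,0.25,-0.15,0, 255,-0.03,0.25,-0.15,0, 255,-0.03,0.25,0,0, 255,-0.03,0.25,0,0, 255,-0.03,0.25,0,0, 255,0,0,0,0]'; python3 -m jog '[255,0,0,1,0, 255,0,0,1,0, 255,0,-0.9,1,0, 255,-0.2,-0.9,0,0, 255,-0.2,-0.9,0,0, 255,-0.2,-0.9,0,0, 255,-0.2,-0.9,0,0, 255,-0.2,-0.9,0,0, 255,-0.2,-0.9,0,0, 255,0,0,0,0]'
python3 - <<'E'
from h import *
b=bot.snapshot("side");a=bot.snapshot("top");cv2.imwrite("pics/s8.png",np.vstack([cv2.resize(b[150:290,180:420],None,fx=2,fy=2),cv2.resize(a[140:275,175:415],None,fx=2,fy=2)]))
E
```

```text
time: 12.55
tool_pos: [631.9, -87.3, 97.6]
tool_rot: [-3.141, -0.0, 1.678]
contact_force: [0.7, 0.5, 0.2]
gripper_width: -0.002
finger_force: 0.0
time: 13.35
tool_pos: [626.0, -33.5, 89.7]
tool_rot: [3.141, -0.0, 1.68]
contact_force: [0.2, -0.3, 0.5]
gripper_width: -0.004
finger_force: 0.0
time: 14.35
tool_pos: [589.3, -226.2, 179.6]
tool_rot: [-3.141, 0.001, 1.676]
contact_force: [0.4, 0.7, 0.0]
gripper_width: -0.003
finger_force: 0.0
```

View pics/s8.png

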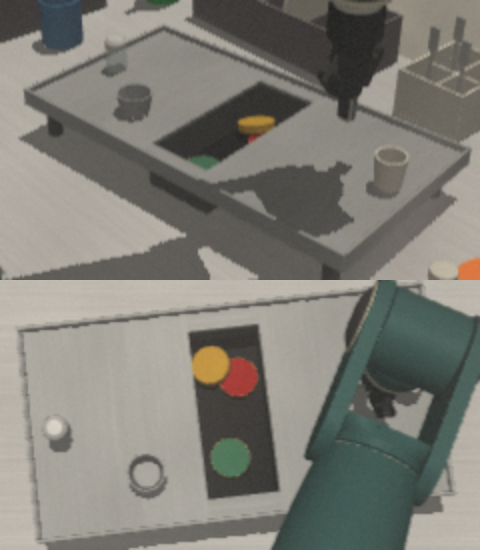

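All three lids lie down in the trough: yellow at (210,365) partly on red at (238,377), and green at (230,457). Everything else is where it stood.

```bash
python3 -c "
from workcell import bot
print(bot.hand_in())"
```

```text
the job is handed in; nothing more can be done
None
```

I swept the red, yellow and green lids into the scrap trough without moving anything else, and handed the job in at about 14.5 s; yellow first landed on edge on red, so I tipped it flat with the closed fingers.

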